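Load the red stone core into the surface scanner

ROBOT

A 6-joint arm with a two-finger parallel gripper is mounted at the origin on the work surface. World frame = base frame: x ahead of the robot, y to its left, z up, the work surface at z = 0. Lengths are in m, angles in degrees, forces in N, time in s.
With the tool pointing down it reaches from about 0.3 to 0.875 m from the base axis. Payload 6.4 kg.
Tool frame: the origin (TCP) lies at the very end of the fingers, on their centre line; the grasp point (between the pads) lies 19 mm behind it; z points along the fingers, y is the line along which they close (so a half turn about z gives the same grasp; the last joint's range is limited). The gripper opens to 88 mm and grips with 3 to 60 N. Pads are 18 mm wide; open, the fingers measure 123 mm over their backs; the gripper's body (75 mm by 187 mm) begins 45 mm behind the grasp point.
Start: joints at [60.544, 10.359, 92.074, -0, 77.567, -11.82], TCP at [0.174, 0.548, 0.239] pointing down, gripper open.
Joint ranges: [-171.53, 171.53], [-51.25, 118.39], [17.06, 147.69], [-65.23, 245.23], [0, 150.52], [-178.68, 178.68]. Speed limits (degrees/s): [147.25, 147.25, 172.46, 180, 180, 180].

INTERFACE

Orientations are given as [roll, pitch, yaw] about the fixed x, y, z axes, in that order (R = Rz(yaw) Ry(pitch) Rx(roll)).
In Python, from cell import observe, read_camera, calibration, hand_in gives the robot as it stands.
- The arm moves only by the tool servo_tool, never from a script. Its argument "steps" is a list of rows, each a list of 4 numbers: the shift along the tool's x, y, z in mm, then the turn about the tool's z in units of 5 degrees (1.0 is 5 degrees). In form: [[dx, dy, dz, yaw], ...]. A call has 1 to 8 rows; each row is the pose to reach, as a shift and turn from the pose commanded when the call began, along the tool's axes at that moment; what a row does not reach only later rows make up. A row lasts 1/8 s, in which the tool goes at most 62.5 mm and 10.7 degrees, less where a joint would pass 70% of its speed; a pose out of reach is approached as far as the arm can. A call with a gripper value outside its range is refused whole. "jaw" is the finger opening in mm, from 0 to 88.1, set as the call begins (left out, the last holds). The fingers move at their own pace and stop on an object; the grip force is fixed at half the most. Time passes only in rows, so rows that repeat a pose let the fingers close. It gives the time, the measured TCP pose, the force, the opening and the grip force at its end, in the units of the state.
- observe(): the state, without advancing time (a new reading comes with each control period).
- read_camera(name): name is "side" or "top"; returns (picture, depth): 400x640x3 uint8, red, green, blue; 400x640 float32, m along the optical axis (not along the pixel's ray), 0 where there is no reading.
- calibration(name): a dict with "vfov" (degrees; the focal length in pixels is half the picture's height over the tangent of half this angle, whatever the lens; pixels are square), "cx", "cy" (the principal point, pixels), "k1" (the pictures are not rectified: a ray, as slopes to the right and down, at radius r is drawn at 1 + k1 r^2 times it, then the intrinsics apply), "rvec" (rotation vector, rad) and "tvec" (3), from world to camera coordinates, as OpenCV has them. Camera axes: x right, y down, z forward; pixel columns grow to the right and rows downward; lengths in m; the calibration is good to about 2 mm. A picture is of the moment at which its call begins. calibration takes no time and is no camera call.
- hand_in(): hands the job in; it is judged then, once.
The state is a dict: "time_s": time; "qpos": joint angles; "qvel": joint speeds; "joint_torque": joint torques, N m; "position": TCP position; "ee_rot": TCP orientation; "force": force on the tool from outside, world axes, zero at the start; "moment": the same for the moment, N m; "grip_width": opening from 0.0 (shut) to 1.0 (fully open); "grasp_force": force on a finger pad.
Only numpy, scipy, OpenCV 4.12 (cv2) and the standard library are available. Lean on these libraries where they do the work, as an engineer would, in place of code of your own. Each camera call takes 0.05 s, during which the arm holds its last target. There are 200 camera calls.

TASK

Slide the scanner's stage all the way out (it has a yellow knob), lift the red stone core out of the blue bin and stand it gently, without dropping it, so that it is wholly on the stage's white spot; then push the stage fully home under the bridge with the core still standing on the spot. Leave the white and the grey core standing in the bin, and do not knock over the two amber bottles.

Things in the scene. Friction and masses are not known exactly. Their poses are not given: they have to be found in the camera images.
- scanner: Fixed surface scanner. Origin on the table under the centre of its bridge, z up. The stage slides out along its own -y. Steel base plate 12 mm thick, x -135 to 135, y -240 to 120 mm. Bridge: four black legs (about x +-110, y +-58 mm), dark top plate 260 x 100 mm (x by y), its top 188 mm high, the sensor under it 152 mm above the table.
- stage (a joint): Stage travel in m: 0 = fully home under the bridge (end stop), 0.16 = all the way out (end stop). A stiff slide (about 4 N) that stays where it is left. It starts home or a little out.
- stage_spot (a point): Centre of the white round spot (80 mm across) on top of the stage, a black plate 130 x 120 mm (x by y) whose top is 50 mm above the table. The point lies on the top surface; its axes are those of the scanner.
- stage_knob (a point): Middle of the yellow upright knob, 28 mm in diameter and 32 mm tall, from 60 to 92 mm above the table; the point is 78 mm above the table. It stands on an arm, 110 mm from the spot's centre along the scanner's -y, and moves with the stage. Its axes are those of the scanner.
- bin: Fixed blue plastic open bin, outside 190 x 310 x 65 mm (x, y, z), walls and floor 5 mm. Origin at the centre of its underside, on the table. Three stone cores stand in it in a row along its y, in any order, about 90 mm apart.
- red_core: Red-brown stone core, an upright cylinder 50 mm in diameter and 80 mm tall, about 0.35 kg. Origin at the centre of its lower end, z along its axis, up.
- white_core: White marble core, same size and frame as the red one. Stays in the bin.
- grey_core: Dark grey stone core, same size and frame as the red one. Stays in the bin.
- bottle_a: Amber glass bottle with black cap, 68 mm in diameter, 130 mm tall, standing on the table. Origin at the centre of its underside, z up.
- bottle_b: Amber glass jar with white cap, 60 mm in diameter, 110 mm tall, standing on the table. Origin at the centre of its underside, z up.
Mind the look-alikes: they are no part of the job. What is shaped like the white_core but purple is not meant. What is shaped like the bottle_a but purple is not meant.

How it is judged (in metres and radians):
On the way, in this order (a step that is already met when the one before it is completed fails the run):
1. The stage is pulled all the way out (beyond 145 of 160 mm) (value of joint stage above 0.145 m), for 0.1 s.
2. With the stage still out (beyond 130 mm), the red core stands released on the white spot, within 18 mm of its centre (value of joint stage above 0.13 m and horizontal distance between red_core and stage_spot below 0.018 m and z of red_core in the frame of stage_spot between -0.005 and 0.005 m and angle between red_core's own z axis and vertical below 0.1 rad and contact force between the fingers and red_core below 0.1 N), for 0.2 s.
At the end, for the whole second after the job is handed in: The stage is home (within 8 mm of its stop) and the red core stands on it, released, at rest and upright (within 0.1 rad), its centre within 18 mm of the spot's centre; the white and grey cores stand in the bin (within 0.15 rad of upright) and both amber bottles stand (within 0.2 rad) (value of joint stage below 0.008 m and linear speed of red_core below 0.02 m/s and horizontal distance between red_core and stage_spot below 0.018 m and z of red_core in the frame of stage_spot between -0.005 and 0.005 m and angle between red_core's own z axis and vertical below 0.1 rad and contact force between the fingers and red_core below 0.1 N and z of each of white_core, grey_core in the frame of bin below 0.02 m and angle between each of white_core, grey_core's own z axis and vertical below 0.15 rad and x of white_core in the frame of bin between -0.095 and 0.095 m and y of white_core in the frame of bin between -0.155 and 0.155 m and x of grey_core in the frame of bin between -0.095 and 0.095 m and y of grey_core in the frame of bin between -0.155 and 0.155 m and angle between each of bottle_a, bottle_b's own z axis and vertical below 0.2 rad); the robot touches nothing.
It fails at once if The red core is dropped or flung: moving faster than 0.5 m/s while the fingers do not hold it (contact force between the fingers and red_core below 0.1 N and linear speed of red_core above 0.5 m/s).
It fails at once if The white or the grey core is lifted out of the bin (its foot more than 50 mm above the table) or knocked over (z of any of white_core, grey_core in the frame of bin above 0.05 m or angle between any of white_core, grey_core's own z axis and vertical above 0.6 rad).
It fails at once if An amber bottle is knocked over (angle between any of bottle_a, bottle_b's own z axis and vertical above 0.6 rad).
It also fails if it takes over 69 s, if anything falls off the work surface, if the arm or the gripper's body presses on something with over 40 N, if the wrist force passes 120 N, or if a joint passes its speed limit or range.

## Working session

There is one attempt and no reset: what is moved stays moved. The work goes in short steps, Python scripts to look and compute and a tool call to move; the robot and the scene stay as the last step left them, time stands still between calls to the robot, and variables do not carry over. Pictures are saved under pics/ and viewed, at most 10 in all, crops included, and the job is handed in when it is done.

Besides the shell and the picture viewer there is one more tool, called after ">>>" in YAML: its name, and indented under it one key for each argument. servo_tool: Moves the arm, as the interface text tells. Its arguments: {"type":"object","properties":{"steps":{"type":"array","items":{"type":"array","items":{"type":"number"}}},"jaw":{"type":"number"}},"required":["steps"]}

```bash
mkdir -p pics; cat > h.py <<'E'
import numpy as np,cv2
from cell import *
def cam(n):
    c=calibration(n);f=200/np.tan(np.radians(c['vfov'])/2)
    R=cv2.Rodrigues(np.array(c['rvec'],float))[0];return c,f,R,np.array(c['tvec'],float).ravel()
def rays(n,uv):
    c,f,R,t=cam(n);d=(np.atleast_2d(uv).astype(float)-[c['cx'],c['cy']])/f;s=d.copy()
    for _ in range(20): s=d/(1+c['k1']*(s**2).sum(1,keepdims=True))
    return -R.T@t,s,R,t
def onplane(n,uv,z):
    o,s,R,t=rays(n,uv);d=np.c_[s,np.ones(len(s))]@R
    return o+d*((z-o[2])/d[:,2])[:,None]
def cloud(n,D):
    v,u=np.mgrid[:400,:640];uv=np.c_[u.ravel(),v.ravel()]
    o,s,R,t=rays(n,uv);P=np.c_[s,np.ones(len(s))]*D.reshape(-1,1)
    return ((P-t)@R).reshape(400,640,3)
def save(n,name):
    p,D=read_camera(n);cv2.imwrite('pics/'+name+'.png',p[:,:,::-1]);np.savez('pics/'+name+'.npz',p=p,D=D);return p,D
E
python3 - <<'E'
from h import *
for n in('top','side'): save(n,n+'0');print(calibration(n),-cam(n)[2].T@cam(n)[3])
print(observe())
E
```

```text
{'vfov': 44.19223767745102, 'cx': 320.19522240785125, 'cy': 198.93218804710727, 'k1': 0.01340032182362235, 'rvec': array([ 2.08765175, -2.14740583,  0.14535431]), 'tvec': array([0.0823244 , 0.61715309, 1.29864726])} [0.39024119 0.02398894 1.38610111]
{'vfov': 50.96108355354038, 'cx': 320.57993095324434, 'cy': 204.5336589983548, 'k1': -0.008469800868847554, 'rvec': array([ 0.45511476, -2.54031509,  1.48512288]), 'tvec': array([0.58999773, 0.16006929, 0.76796709])} [0.35983353 0.75738627 0.51027326]
{'time_s': 0.1, 'qpos': array([ 6.05455505e+01,  1.03969316e+01,  9.21265779e+01,  2.33744611e-03,
        7.75679796e+01, -1.18202433e+01]), 'qvel': array([-0.00603361, -0.06888989, -0.1313262 , -0.01082624,  0.01590079,
        0.05440042]), 'joint_torque': array([ 9.44987551e-04, -4.34819090e+01, -3.42696798e+01,  7.03996536e-02,
        3.40682629e-02,  2.88744729e-05]), 'position': array([0.17391669, 0.5475546 , 0.23790167]), 'ee_rot': array([-1.79910918e+02, -2.09742379e-02,  1.62365272e+02]), 'force': array([-0.04499556, -0.19120769,  0.24582083]), 'moment': array([0.0127049 , 0.01557215, 0.02322348]), 'grasp_force': 0.0, 'grip_width': 0.9986517223859644}
```

View pics/top0.png

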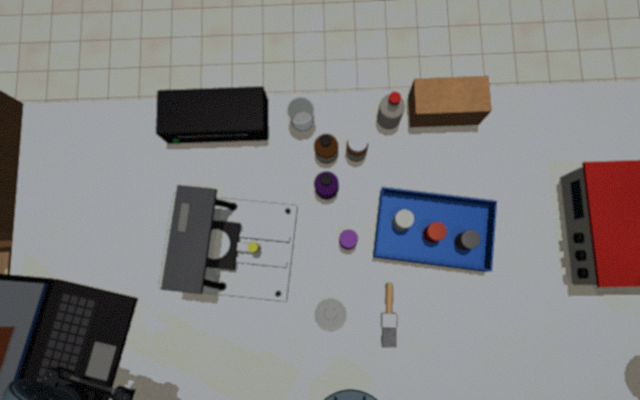

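View pics/side0.png

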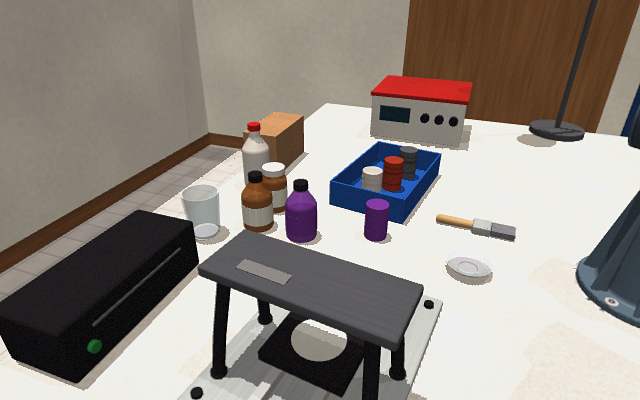

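The top view shows the stage spot at about (220,243), partly under the bridge, and the yellow knob at (253,247). The bin is at (436,230) with the red core in the middle at (436,232), white at (403,220) and grey at (469,240). The amber bottles are at (326,147) and (357,147), and the purple decoys are at (326,185) and (348,239).

```bash
python3 - <<'E'
from h import *
d=np.load('pics/top0.npz');p,D=d['p'],d['D'];C=cloud('top',D);hsv=cv2.cvtColor(p,cv2.COLOR_RGB2HSV)
def blob(m,box):
    M=np.zeros(m.shape,np.uint8);x0,y0,x1,y1=box;M[y0:y1,x0:x1]=m[y0:y1,x0:x1]
    n,l,s,c=cv2.connectedComponentsWithStats(M);k=1+s[1:,4].argmax();return l==k,c[k],s[k]
H,S,V=[hsv[...,i].astype(int) for i in range(3)]
def top(name,m,box,z):
    b,c,s=blob(m,box);print(name,c.round(1),s,onplane('top',c,z).round(4), 'cloud',np.median(C[b],0).round(3))
top('knob',(H>20)&(H<35)&(S>120),(240,235,270,260),.092)
Z=C[...,2]
for n,b in(('white',(385,200,420,240)),('red',(420,215,452,250)),('grey',(453,222,485,258)),('purple',(335,222,362,255)),('bpurp',(305,165,345,205)),('ba',(310,130,343,165)),('bb',(344,130,372,165))):
    zz=Z[b[1]:b[3],b[0]:b[2]];print(n,'zmax',np.percentile(zz,97).round(3))
    t=np.percentile(zz,97);m=(Z>t-.012)
    top(n,m,b,t-.003)
top('bridge',Z>.17,(150,170,230,310),.188)
b,_,_=blob(Z>.17,(150,170,230,310));r=cv2.minAreaRect(np.argwhere(b)[:,::-1].astype(np.float32));P=onplane('top',cv2.boxPoints(r),.188);print(P.round(3),P.mean(0))
b,_,_=blob((H>100)&(H<125)&(S>150),(360,170,510,280));r=cv2.minAreaRect(np.argwhere(b)[:,::-1].astype(np.float32));P=onplane('top',cv2.boxPoints(r),.065);print('bin',P.round(3),P.mean(0))
# screws on base plate
P=onplane('top',[[288,211],[278,294]],.02);print('screws',P.round(3))
E
```

```text
knob [252.9 247.2] [249 243  10  10  72] [[0.4892 0.2441 0.092 ]] cloud [0.489 0.244 0.092]
white zmax 0.088
white [404.3 217.9] [395 209  19  19 281] [[ 0.556  -0.1574  0.0847]] cloud [ 0.556 -0.157  0.085]
red zmax 0.088
red [436.7 230.4] [427 221  20  19 289] [[ 0.5205 -0.2401  0.0853]] cloud [ 0.52  -0.24   0.085]
grey zmax 0.088
grey [470.3 238.6] [461 229  20  20 302] [[ 0.4966 -0.3257  0.0849]] cloud [ 0.497 -0.326  0.085]
purple zmax 0.084
purple [348.4 237.9] [340 229  18  19 275] [[ 0.5075 -0.0081  0.0811]] cloud [ 0.507 -0.007  0.08 ]
bpurp zmax 0.132
bpurp [325.8 178.7] [320 173  12  12 114] [[0.6595 0.0467 0.1287]] cloud [0.659 0.046 0.131]
ba zmax 0.132
ba [325.6 139.7] [320 134  12  12 116] [[0.7648 0.0443 0.1287]] cloud [0.764 0.044 0.13 ]
bb zmax 0.114
bb [357.5 141.2] [348 132  20  20 313] [[ 0.7626 -0.0405  0.1113]] cloud [ 0.763 -0.04   0.11 ]
bridge [189.1 239.6] [ 161  185   57  109 4452] [[0.505  0.3853 0.188 ]] cloud [0.504 0.385 0.189]
[[0.386 0.453 0.188]
 [0.65  0.423 0.188]
 [0.631 0.316 0.188]
 [0.369 0.351 0.188]] [0.50898176 0.3857401  0.188     ]
bin [[ 0.458 -0.072  0.065]
 [ 0.643 -0.102  0.065]
 [ 0.594 -0.413  0.065]
 [ 0.412 -0.376  0.065]] [ 0.5267355  -0.24066263  0.065     ]
screws [[0.593 0.157 0.02 ]
 [0.365 0.188 0.02 ]]
```

>>> servo_tool:
  steps:
    - [-49,-24,-20,2]
    - [-98,-49,-20,4]
    - [-147,-73,-20,6]
    - [-196,-98,-20,8]
    - [-245,-122,-20,10]
    - [-294,-146,-20,12]
    - [-343,-171,-20,14]
    - [-392,-195,-20,16]
  jaw: 70

```text
time_s: 1.1
position: [0.4895, 0.2419, 0.2584]
ee_rot: [-180.0, 0.0, 82.0]
force: [0.3, 1.2, 0.4]
grip_width: 0.792
grasp_force: 0.0
```

```bash
cat >> h.py <<'E'
def delta(x,y,yaw):
    o=observe();w=np.radians(o['ee_rot'][2]);p=o['position'];d=np.array([x,y])-p[:2]
    t=(o['ee_rot'][2]-yaw+180)%360-180
    print(o['time_s'],p.round(4),o['ee_rot'].round(1),'dx,dy mm',(1000*np.array([np.cos(w)*d[0]+np.sin(w)*d[1],np.sin(w)*d[0]-np.cos(w)*d[1]])).round(1),'turn',round(t/5,2))
E
python3 -c "
from h import *
delta(.489,.244,82.3)"
```

```text
1.1 [0.4895 0.2419 0.2584] [-180.    0.   82.] dx,dy mm [ 2.  -0.8] turn -0.05
```

>>> servo_tool:
  steps:
    - [2,-1,50,0]
    - [2,-1,100,0]
    - [2,-1,150,0]
    - [2,-1,180,0]
    - [2,-1,192,0]
    - [2,-1,192,0]

```text
time_s: 1.85
position: [0.4877, 0.2455, 0.0664]
ee_rot: [-179.9, 0.0, 82.4]
force: [-0.2, -0.8, 0.3]
grip_width: 0.797
grasp_force: 0.0
```

>>> servo_tool:
  steps:
    - [0,0,0,0]
    - [0,0,0,0]
    - [0,0,0,0]
    - [0,0,0,0]
    - [0,0,0,0]
  jaw: 20

```text
time_s: 2.48
position: [0.4901, 0.2454, 0.0672]
ee_rot: [179.7, -0.0, 82.4]
force: [7.7, -0.5, -3.9]
grip_width: 0.307
grasp_force: 30.1
```

>>> servo_tool:
  steps:
    - [-15,1,0,0]
    - [-35,2,0,0]
    - [-55,2,0,0]
    - [-75,2,0,0]
    - [-95,2,0,0]
    - [-110,2,0,0]
    - [-118,2,0,0]
    - [-122,2,0,0]

```text
time_s: 3.48
position: [0.4741, 0.1242, 0.0671]
ee_rot: [180.0, -0.0, 82.3]
force: [-0.2, 4.9, 3.8]
grip_width: 0.302
grasp_force: 30.0
```

>>> servo_tool:
  steps:
    - [-3,0,0,0]
    - [-6,0,0,0]
    - [-8,0,0,0]
    - [-8,0,0,0]

```text
time_s: 3.98
position: [0.4734, 0.1183, 0.0672]
ee_rot: [179.9, -0.2, 82.3]
force: [2.6, 12.6, 3.9]
grip_width: 0.305
grasp_force: 30.0
```

The force rose from 5 N to 13 N, so the stage is at its outer stop. I'll release the knob and go up toward the bin.

>>> servo_tool:
  steps:
    - [2,0,0,0]
    - [2,0,0,0]
    - [2,0,0,0]
    - [2,0,-40,0]
    - [2,0,-95,0]
    - [2,0,-130,0]
  jaw: 80

```text
time_s: 4.72
position: [0.4736, 0.1181, 0.1991]
ee_rot: [179.9, 0.0, 82.3]
force: [0.0, -0.2, 0.0]
grip_width: 0.907
grasp_force: 0.0
```

```bash
python3 - <<'E'
from h import *
delta(.5205,-.240,81)
p,D=save('top','top1');save('side','side1')
hsv=cv2.cvtColor(p,cv2.COLOR_RGB2HSV);S=hsv[...,1];V=hsv[...,2]
cv2.imwrite('pics/c1.png',cv2.resize(p[150:310,150:370,::-1],None,fx=3,fy=3))
E
```

```text
4.725 [0.4736 0.1181 0.1991] [179.9   0.   82.3] dx,dy mm [-348.6   94.2] turn 0.27
```

View pics/c1.png

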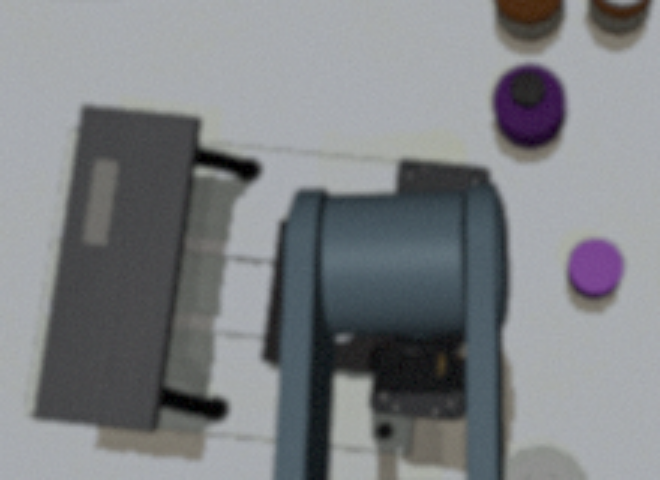

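View pics/side1.png

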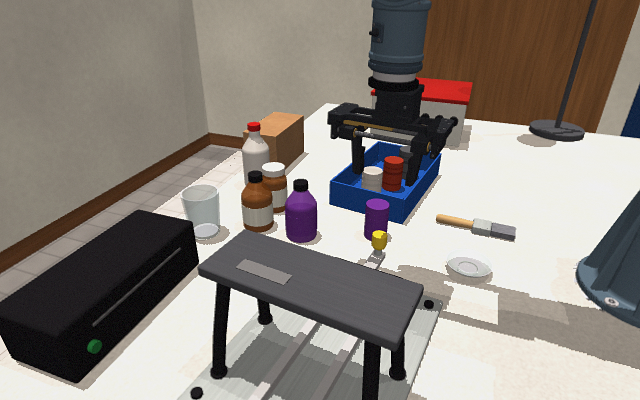

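The side view shows the stage out, with the knob at (379,240) clear of the bridge. The top crop shows the arm hiding the stage and the bridge unmoved. Next I'll go over the red core.

>>> servo_tool:
  steps:
    - [-50,13,-10,0]
    - [-100,27,-20,0]
    - [-150,40,-20,0]
    - [-200,54,-20,0]
    - [-250,67,-20,0]
    - [-300,81,-20,0.3]
    - [-349,94,-20,0.3]
    - [-349,94,-20,0.3]

```text
time_s: 5.82
position: [0.5188, -0.2431, 0.2148]
ee_rot: [-179.9, -0.0, 80.6]
force: [-0.1, 1.0, 0.1]
grip_width: 0.907
grasp_force: 0.0
```

```bash
python3 - <<'E'
from h import *
delta(.5205,-.240,81)
p,D=save('side','side2')
q,D2=save('top','top2')
o=np.zeros((520,800,3),np.uint8)
o[:,:400]=cv2.resize(p[90:230,310:470,::-1],(400,350))[:520].copy() if 0 else cv2.copyMakeBorder(cv2.resize(p[40:230,310:470,::-1],(400,475)),0,45,0,0,0)
o[:,400:]=cv2.copyMakeBorder(cv2.resize(q[150:310,200:340,::-1],(400,457)),0,63,0,0,0)
cv2.imwrite('pics/c2.png',o)
# spot
hsv=cv2.cvtColor(q,cv2.COLOR_RGB2HSV);C=cloud('top',D2);Z=C[...,2]
m=((abs(Z-.05)<.006)&(hsv[...,2]>120)).astype(np.uint8);m[:, :200]=0;m[:,330:]=0;m[:190]=0;m[310:]=0
n,l,s,c=cv2.connectedComponentsWithStats(m);k=1+s[1:,4].argmax();print('spot',s[k],c[k],onplane('top',c[k],.05))
m=((hsv[...,0]>20)&(hsv[...,0]<35)&(hsv[...,1]>120)).astype(np.uint8);m[:, :240]=0;m[:,330:]=0;m[:200]=0;m[300:]=0
n,l,s,c=cv2.connectedComponentsWithStats(m);k=1+s[1:,4].argmax();print('knob',s[k],c[k],onplane('top',c[k],.092))
E
```

```text
5.825 [ 0.5188 -0.2431  0.2148] [-179.9   -0.    80.6] dx,dy mm [3.4 1.2] turn -0.08
spot [247 234  29  30 649] [261.11864407 248.50385208] [[0.48829666 0.22898704 0.05      ]]
knob [297 248   9   9  66] [300.63636364 252.13636364] [[0.47281623 0.11855948 0.092     ]]
```

View pics/c2.png

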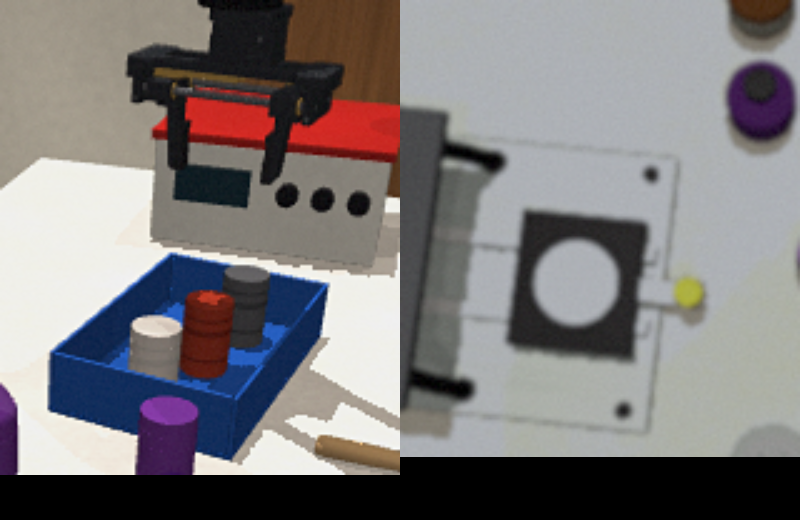

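The left crop shows the gripper over the bin with all three cores upright, red in the middle. The right crop shows the stage fully out, with the spot centred in the crop at (576,282), which is world (0.488, 0.229).

>>> servo_tool:
  steps:
    - [0,1,45,0]
    - [0,1,90,0]
    - [1,1,130,0]
    - [1,1,155,0]
    - [1,1,170,0]
    - [1,1,176,0]
    - [1,1,176,0]

```text
time_s: 6.8
position: [0.5212, -0.239, 0.0411]
ee_rot: [180.0, 0.0, 80.9]
force: [0.7, 0.7, 0.2]
grip_width: 0.908
grasp_force: 0.0
```

```bash
python3 -c "
from h import *
delta(.5205,-.240,81)"
```

```text
6.8 [ 0.5212 -0.239   0.0411] [180.    0.   80.9] dx,dy mm [-1.1 -0.5] turn -0.02
```

>>> servo_tool:
  steps:
    - [-1,-0.5,0,0]
    - [-1,-0.5,0,0]
    - [-1,-0.5,0,0]
    - [-1,-0.5,0,0]
    - [-1,-0.5,0,0]
  jaw: 42

```text
time_s: 7.42
position: [0.5201, -0.2403, 0.0411]
ee_rot: [-180.0, 0.0, 80.9]
force: [-3.9, -0.4, 4.7]
grip_width: 0.562
grasp_force: 30.0
```

>>> servo_tool:
  steps:
    - [0,0,-8,0]
    - [0,0,-30,0]
    - [0,0,-60,0]
    - [0,0,-95,0]
    - [0,0,-130,0]
    - [0,0,-155,0]
    - [0,0,-160,0]
    - [0,0,-160,0]

```text
time_s: 8.43
position: [0.5199, -0.2398, 0.2]
ee_rot: [-180.0, -0.0, 80.9]
force: [-0.6, -0.1, -2.7]
grip_width: 0.56
grasp_force: 30.0
```

```bash
python3 - <<'E'
from h import *
delta(.4883,.2290,82.1)
p,D=save('side','side3')
cv2.imwrite('pics/c3.png',cv2.resize(p[20:260,300:480,::-1],None,fx=2.4,fy=2.4))
E
```

```text
8.425 [ 0.5199 -0.2398  0.2   ] [-180.    -0.    80.9] dx,dy mm [ 457.8 -105.7] turn -0.25
```

View pics/c3.png

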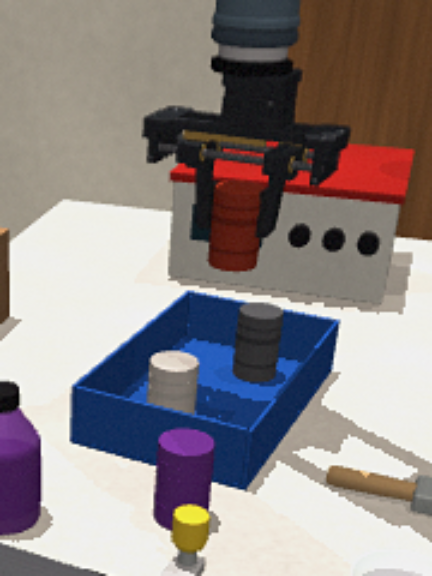

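The red core hangs upright in the fingers at (235,225), and the white and grey cores are still standing in the bin. Next I'll carry it to the spot.

>>> servo_tool:
  steps:
    - [12,-3,0,0]
    - [38,-9,0,0]
    - [73,-17,0,0]
    - [110,-25,0,0]
    - [148,-34,0,0]
    - [186,-43,0,0]
    - [224,-52,0,0]
    - [262,-60,0,0]

```text
time_s: 9.48
position: [0.5014, 0.0301, 0.1997]
ee_rot: [-179.9, -0.0, 80.9]
force: [0.8, -0.2, -2.4]
grip_width: 0.559
grasp_force: 30.0
```

>>> servo_tool:
  steps:
    - [38,-9,0,0]
    - [76,-18,0,0]
    - [114,-27,0,0]
    - [148,-34,0,-0.1]
    - [174,-41,0,-0.2]
    - [190,-44,0,-0.25]
    - [195,-45,0,-0.25]
    - [195,-45,0,-0.25]

```text
time_s: 10.48
position: [0.489, 0.2275, 0.2004]
ee_rot: [-180.0, 0.0, 82.1]
force: [0.5, -0.5, -2.1]
grip_width: 0.558
grasp_force: 30.0
```

```bash
python3 -c "
from h import *
delta(.4883,.2290,82.1)"
```

```text
10.475 [0.489  0.2275 0.2004] [-180.     0.    82.1] dx,dy mm [ 1.4 -0.9] turn 0.0
```

>>> servo_tool:
  steps:
    - [0,0,15,0]
    - [1,-1,40,0]
    - [1,-1,65,0]
    - [1,-1,85,0]
    - [1,-1,98,0]
    - [1,-1,106,0]
    - [1,-1,109,0]
    - [1,-1,109,0]

```text
time_s: 11.48
position: [0.4886, 0.2289, 0.092]
ee_rot: [180.0, -0.0, 82.1]
force: [-0.0, -0.5, -2.0]
grip_width: 0.559
grasp_force: 30.0
```

>>> servo_tool:
  steps:
    - [0,0,1,0]
    - [0,0,2,0]
    - [0,0,3,0]
    - [0,0,3.5,0]
    - [0,0,3.5,0]

```text
time_s: 12.1
position: [0.4882, 0.2289, 0.0881]
ee_rot: [-180.0, 0.0, 82.1]
force: [0.2, 0.5, -4.1]
grip_width: 0.559
grasp_force: 30.0
```

```bash
python3 - <<'E'
from h import *
delta(.4883,.2290,82.1)
p,D=save('side','side4');q,E=save('top','top4')
o=np.hstack([cv2.resize(p[150:400,230:450,::-1],(396,450)),cv2.resize(q[150:310,200:340,::-1],(394,450))])
cv2.imwrite('pics/c4.png',o)
E
```

```text
12.1 [0.4882 0.2289 0.0881] [-180.     0.    82.1] dx,dy mm [0.1 0.1] turn 0.0
```

View pics/c4.png

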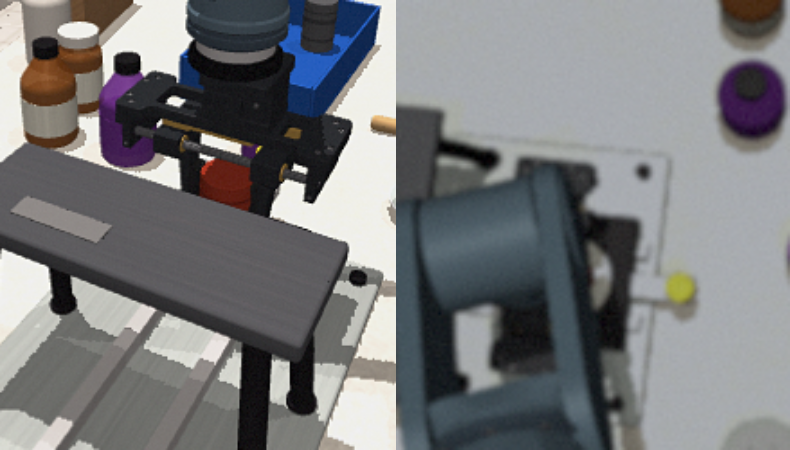

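The core is over the spot, still clamped, with the stage out and the knob at (679,288) in the right crop. I'll lower it further until it makes contact.

>>> servo_tool:
  steps:
    - [0,0,0.5,0]
    - [0,0,1,0]
    - [0,0,1.5,0]
    - [0,0,1.5,0]

```text
time_s: 12.7
position: [0.4882, 0.2289, 0.0867]
ee_rot: [-180.0, 0.0, 82.1]
force: [-0.3, -1.2, -3.1]
grip_width: 0.56
grasp_force: 30.0
```

>>> servo_tool:
  steps:
    - [0,0,0.5,0]
    - [0,0,1,0]
    - [0,0,1,0]

```text
time_s: 13.08
position: [0.4883, 0.2289, 0.0861]
ee_rot: [180.0, 0.0, 82.1]
force: [-2.4, -0.4, 2.4]
grip_width: 0.563
grasp_force: 30.0
```

Force z has changed sign, which means contact. I'll settle a little more and release.

>>> servo_tool:
  steps:
    - [0,0,0.3,0]
    - [0,0,0.3,0]

```text
time_s: 13.32
position: [0.4884, 0.2289, 0.0861]
ee_rot: [180.0, 0.0, 82.1]
force: [-3.2, -1.3, 6.1]
grip_width: 0.556
grasp_force: 30.0
```

>>> servo_tool:
  steps:
    - [0,0,0,0]
    - [0,0,0,0]
    - [0,0,0,0]
    - [0,0,0,0]
    - [0,0,0,0]
    - [0,0,0,0]
  jaw: 86

```text
time_s: 14.08
position: [0.4883, 0.2289, 0.0854]
ee_rot: [180.0, 0.0, 82.1]
force: [-0.0, 0.5, -0.4]
grip_width: 0.977
grasp_force: 0.0
```

>>> servo_tool:
  steps:
    - [0,0,-10,0]
    - [0,0,-30,0]
    - [0,0,-60,0]
    - [0,0,-90,0]
    - [-40,2,-105,0]
    - [-90,2,-105,0]
    - [-130,2,-105,0]
    - [-160,2,-105,0]

```text
time_s: 15.08
position: [0.4682, 0.0687, 0.1914]
ee_rot: [179.9, 0.0, 82.1]
force: [-0.3, -0.2, 0.3]
grip_width: 0.98
grasp_force: 0.0
```

>>> servo_tool:
  steps:
    - [-40,0,0,0]
    - [-80,0,0,0]
    - [-110,0,0,0]
    - [-110,0,0,0]
  jaw: 70

```text
time_s: 15.58
position: [0.4533, -0.0403, 0.1912]
ee_rot: [179.9, 0.0, 81.9]
force: [-0.5, -0.4, -0.5]
grip_width: 0.796
grasp_force: 0.0
```

```bash
cat > chk.py <<'E'
from h import *
q,D=save('top','top5');C=cloud('top',D);hsv=cv2.cvtColor(q,cv2.COLOR_RGB2HSV)
def bl(m,z,n):
    m=m.astype(np.uint8);m[:,:180]=0;m[:,335:]=0;m[:200]=0;m[300:]=0
    _,l,s,c=cv2.connectedComponentsWithStats(m);k=1+s[1:,4].argmax();P=onplane('top',c[k],z)[0];print(n,s[k],P.round(4));return P
k=bl((hsv[...,0]>20)&(hsv[...,0]<35)&(hsv[...,1]>120),.092,'knob')
r=bl((abs(C[...,2]-.13)<.008)&(hsv[...,1]>120),.13,'red')
print('knob->red',(r-k)[:2],'expected',np.array([.0153,.1089]))
delta(*k[:2],82.1)
E
python3 chk.py
```

```text
knob [297 248   9  10  71] [0.4727 0.1185 0.092 ]
red [248 238  20  18 275] [0.4882 0.2269 0.13  ]
knob->red [0.01556014 0.1084014 ] expected [0.0153 0.1089]
15.625 [ 0.4534 -0.0392  0.191 ] [180.  -0.  82.] dx,dy mm [158.8  -2.9] turn -0.02
```

The core stands about 2 mm from the spot's centre, with the stage still out. Now back to the knob.

>>> servo_tool:
  steps:
    - [40,-1,0,0]
    - [85,-2,0,0]
    - [130,-3,0,0]
    - [158,-3,0,0]
    - [158,-3,40,0]
    - [158,-3,85,0]
    - [158,-3,115,0]
    - [158,-3,124,0]

```text
time_s: 16.62
position: [0.4702, 0.1194, 0.0648]
ee_rot: [-179.8, 0.0, 82.2]
force: [0.1, -0.4, 0.4]
grip_width: 0.791
grasp_force: 0.0
```

```bash
python3 -c "
from h import *
delta(.4728,.1185,82.1)"
```

```text
16.625 [0.4702 0.1194 0.0648] [-179.8    0.    82.2] dx,dy mm [-0.5  2.7] turn 0.02
```

>>> servo_tool:
  steps:
    - [0,3,0,0]
    - [0,3,0,0]

```text
time_s: 16.88
position: [0.4765, 0.118, 0.068]
ee_rot: [179.8, -0.0, 82.1]
force: [-0.1, -0.4, 0.1]
grip_width: 0.794
grasp_force: 0.0
```

>>> servo_tool:
  steps:
    - [0,0,0,0]
    - [0,0,0,0]
    - [0,0,0,0]
    - [0,0,0,0]
    - [0,0,0,0]
  jaw: 20

```text
time_s: 17.5
position: [0.4733, 0.1178, 0.0662]
ee_rot: [-179.8, 0.0, 82.1]
force: [-4.3, 0.9, 5.6]
grip_width: 0.302
grasp_force: 29.9
```

>>> servo_tool:
  steps:
    - [1,0,0,0]
    - [3,0,0,0]
    - [6,0,0,0]
    - [10,0,0,0]
    - [15,0,0,0]
    - [20,0,0,0]
    - [25,0,0,0]
    - [30,0,0,0]

```text
time_s: 18.5
position: [0.4772, 0.147, 0.0662]
ee_rot: [-179.8, 0.1, 82.1]
force: [-6.9, -4.7, 8.1]
grip_width: 0.301
grasp_force: 29.9
```

>>> servo_tool:
  steps:
    - [5,0,0,0]
    - [10,0,0,0]
    - [15,0,0,0]
    - [20,0,0,0]
    - [25,0,0,0]
    - [30,0,0,0]
    - [35,0,0,0]
    - [40,0,0,0]

```text
time_s: 19.5
position: [0.4824, 0.1866, 0.0662]
ee_rot: [-179.7, 0.1, 82.1]
force: [-7.9, -2.2, 8.2]
grip_width: 0.306
grasp_force: 29.9
```

```bash
python3 chk.py
```

```text
knob [220 225   1   1   1] [0.5507 0.3321 0.092 ]
red [208 282   3   4   6] [0.3982 0.3496 0.13  ]
knob->red [-0.15244788  0.01751134] expected [0.0153 0.1089]
19.55 [0.4825 0.1871 0.0662] [-1.797e+02  1.000e-01  8.210e+01] dx,dy mm [152.9  47.7] turn 0.01
```

>>> servo_tool:
  steps:
    - [5,-0.5,0,0]
    - [10,-1,0,0]
    - [15,-1.5,0,0]
    - [20,-2,0,0]
    - [25,-2,0,0]
    - [30,-2,0,0]
    - [35,-2,0,0]
    - [40,-2,0,0]

```text
time_s: 20.55
position: [0.4878, 0.2273, 0.0663]
ee_rot: [-180.0, 0.0, 82.1]
force: [-2.5, -4.2, 1.9]
grip_width: 0.302
grasp_force: 30.0
```

>>> servo_tool:
  steps:
    - [5,0,0,0]
    - [10,0,0,0]
    - [15,0,0,0]
    - [20,0,0,0]
    - [25,0,0,0]
    - [30,0,0,0]
    - [34,0,0,0]
    - [37,0,0,0]

```text
time_s: 21.55
position: [0.4926, 0.264, 0.0663]
ee_rot: [-179.9, 0.0, 82.1]
force: [-3.9, -3.4, 3.0]
grip_width: 0.307
grasp_force: 30.0
```

```bash
python3 -c "
from h import *
delta(.4728+.16*.137,.1185+.16*.9905,82.1);print(observe()['force'])"
```

```text
21.55 [0.4926 0.264  0.0663] [-179.9    0.    82.1] dx,dy mm [13.1  0.3] turn 0.01
[-3.91589541 -3.3575331   2.95643585]
```

>>> servo_tool:
  steps:
    - [2,0,0,0]
    - [4,0,0,0]
    - [6,0,0,0]
    - [8,0,0,0]
    - [10,0,0,0]
    - [12,0,0,0]
    - [13,0,0,0]
    - [13,0,0,0]

```text
time_s: 22.55
position: [0.4943, 0.2766, 0.0663]
ee_rot: [-179.9, 0.0, 82.1]
force: [-3.7, -5.1, 3.9]
grip_width: 0.301
grasp_force: 30.0
```

>>> servo_tool:
  steps:
    - [1,0,0,0]
    - [2,0,0,0]
    - [3,0,0,0]
    - [3,0,0,0]

```text
time_s: 23.05
position: [0.4942, 0.2767, 0.0662]
ee_rot: [-179.9, 0.3, 82.1]
force: [-6.1, -17.8, 9.4]
grip_width: 0.302
grasp_force: 29.9
```

The force reached 18 N after 160 mm of travel, so the stage is at its home stop. I'll ease off, release and retreat.

>>> servo_tool:
  steps:
    - [-3,0,0,0]
    - [-3,0,0,0]

```text
time_s: 23.3
position: [0.4943, 0.2765, 0.0663]
ee_rot: [-179.9, 0.0, 82.1]
force: [-4.8, -4.0, 4.0]
grip_width: 0.302
grasp_force: 30.0
```

>>> servo_tool:
  steps:
    - [0,0,0,0]
    - [0,0,0,0]
    - [0,0,0,0]
    - [0,0,0,0]
    - [0,0,-20,0]
    - [0,0,-50,0]
    - [-20,0,-90,0]
    - [-60,0,-120,0]
  jaw: 70

```text
time_s: 24.3
position: [0.4872, 0.2173, 0.1883]
ee_rot: [179.9, -0.1, 82.2]
force: [0.8, 0.4, 0.3]
grip_width: 0.793
grasp_force: 0.0
```

>>> servo_tool:
  steps:
    - [-40,0,-10,0]
    - [-80,0,-20,0]
    - [-120,0,-20,0]
    - [-160,0,-20,0]
    - [-200,0,-20,0]
    - [-230,0,-20,0]
    - [-240,0,-20,0]
    - [-240,0,-20,0]

```text
time_s: 25.3
position: [0.4538, -0.0207, 0.2065]
ee_rot: [180.0, -0.0, 82.0]
force: [0.3, 0.3, -0.0]
grip_width: 0.794
grasp_force: 0.0
```

```bash
python3 - <<'E'
from h import *
p,D=save('side','side6');q,E=save('top','top6')
hsv=cv2.cvtColor(q,cv2.COLOR_RGB2HSV);m=((hsv[...,0]>20)&(hsv[...,0]<35)&(hsv[...,1]>120)).astype(np.uint8);m[:,:220]=0;m[:,335:]=0;m[:200]=0;m[300:]=0
_,l,s,c=cv2.connectedComponentsWithStats(m);k=1+s[1:,4].argmax();print(s[k],onplane('top',c[k],.092))
hs=cv2.cvtColor(p,cv2.COLOR_RGB2HSV);C=cloud('side',D)
m=((hs[...,0]<8)|(hs[...,0]>172))&(hs[...,1]>150);m[:250]=0;P=C[m];print(len(P),np.median(P,0),P.min(0),P.max(0))
cv2.imwrite('pics/c6.png',np.hstack([cv2.resize(p[130:400,180:450,::-1],(400,400)),cv2.resize(q[120:320,150:350,::-1],(400,400))]))
print(observe()['force'],observe()['time_s'])
E
```

```text
[237 242  10   9  73] [[0.49350796 0.27567598 0.092     ]]
1770 [0.50048753 0.4074032  0.09720113] [0.35983353 0.25746611 0.00720632] [0.88101098 0.75738627 0.51027326]
[ 0.35493735 -0.41258878 -0.40536212] 25.4
```

View pics/c6.png

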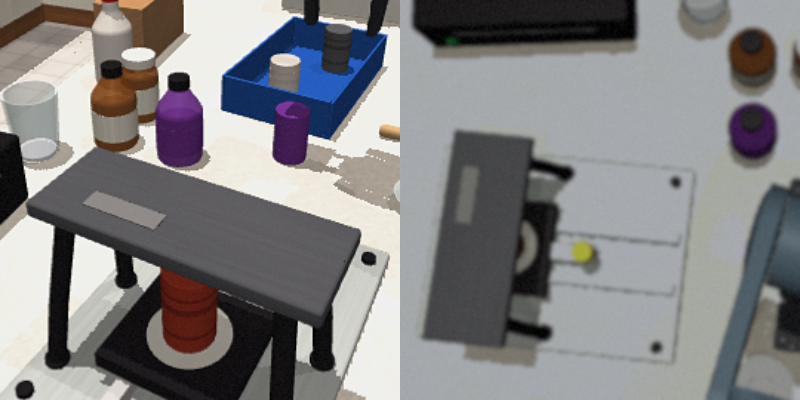

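The red core stands upright in the middle of the white spot under the bridge, the stage is home, and the other cores and bottles are standing.

```bash
python3 -c "
from cell import *
print(hand_in())"
```

```text
the job is handed in; nothing more can be done
None
```

The job is handed in (no verdict was returned): in the last pictures the stage is home with the red core upright on the white spot, the white and grey cores stand in the bin and both amber bottles stand; the robot clock read about 25 s of the 69 s allowed.

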